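# Bleed the crimper's hydraulics and tap the gauge

## Robot

A 6-joint arm with a two-finger parallel gripper is mounted at the origin on the work surface. World frame = base frame: x ahead of the robot, y to its left, z up, the work surface at z = 0. Lengths are in m, angles in rad, forces in N, time in s.
With the tool pointing down it reaches from about 0.35 to 0.85 m from the base axis. Payload 8.1 kg.
Tool frame: the origin (TCP) lies where the fingers leave the gripper's body, on its centre line; the fingertips stand 84 mm ahead of it and the grasp point (between the pads) lies 65 mm ahead of it; z points along the fingers, y is the line along which they close (so a half turn about z gives the same grasp; the last joint's range is limited). The gripper opens to 93 mm and grips with 3 to 60 N. Pads are 15 mm wide; open, the fingers measure 128 mm over their backs; the gripper's body (75 mm by 188 mm) begins 65 mm behind the grasp point.
Start: joints at [-1.381, 0.13, 1.488, -0, 1.523, -0.085], TCP at [0.163, -0.577, 0.303] pointing down, gripper open.
Joint ranges: [-2.96, 2.96], [-0.89, 2.26], [0.02, 2.5], [-1.34, 4.48], [0, 2.73], [-2.66, 2.66]. Speed limits (rad/s): [2.39, 2.39, 2.79, 3.14, 3.14, 3.14].

## Interface

Orientations are given as a rotation vector (axis times angle).
In Python, from plant import robot gives the robot as it stands.
- The arm moves only by the shell command python3 -m jog 'ROWS' [FORCE]. ROWS is text: rows parted by semicolons, each of 5 numbers parted by spaces: the opening, from 0 (shut) to 1 (fully open), then the shift along the tool's x, y, z in m, then the turn about the tool's z in degrees. A call has 1 to 10 rows; each row shifts and turns the commanded pose from where the row before left it, along the tool's axes as they then stand; what a row does not reach is not made up. A row lasts 1/12 s, in which the tool goes at most 41.7 mm and 7.16 degrees, less where a joint would pass 70% of its speed; a pose out of reach is approached as far as the arm can. A call with a gripper value outside its range is refused whole. The fingers move at their own pace and stop on an object; FORCE is the grip in N (left out, the last holds). Time passes only in rows, so rows that do not move let the fingers close. It gives the time, the measured TCP pose, the force, the opening and the grip force at its end, in the units of the state.
- robot.read_state(): the state, without advancing time (a new reading comes with each control period).
- robot.read_camera(name): name is "scene" or "top" or "wrist"; returns a dict with "color" (480x640x3 uint8, red, green, blue), "intrinsics" (3x3 intrinsics, pixels), "pose" (4x4, takes a point from camera to world coordinates); the wrist camera has in their place "tool_from_camera" (4x4, takes a point from camera to tool coordinates, whose origin is the TCP and whose axes are the flange's). Camera axes: x right, y down, z forward; pixel columns grow to the right and rows downward; lengths in m; the calibration is good to about 2 mm. A picture is of the moment at which its call begins: read the wrist's pose just before it. There is no depth.
- robot.close_job(): hands the job in; it is judged then, once.
The state is a dict: "t": time; "q": joint angles; "dq": joint speeds; "joint_torque": joint torques, N m; "tool_pos": TCP position; "orientation": TCP orientation; "force": force on the tool from outside, world axes, zero at the start; "wrist_torque": the same for the moment, N m; "opening": finger opening in m; "gripper_force": force on a finger pad.
Only numpy, scipy, OpenCV 4.12 (cv2) and the standard library are available. Lean on these libraries where they do the work, as an engineer would, in place of code of your own. Each camera call takes 0.05 s, during which the arm holds its last target. There are 200 camera calls.

## Task

Bleed off the crimper's pressure: with the fingertips press the broad, mushroom-headed plunger on the valve block all the way down without forcing it, keep it down for about a second and let it spring back up. Then touch the glass of the smaller of the two gauges lightly with the fingertips, so that a stuck needle comes free, and withdraw. Leave the other plungers, the larger gauge and everything loose on the bench alone; grasp, pull or lift nothing.

Things in the scene. Friction and masses are not known exactly. Their poses are not given: they have to be found in the camera images.
- valve_block: black steel valve block fixed to the bench, 85 x 250 x 50 mm high (aluminium foot plate 110 x 270 mm); origin under its centre, long side along its own y, z up. The four plungers stand in a row along its y at 60 mm spacing (-90, -30, 30, 90 mm), in any order
- broad_top (a point): centre of the top of the broad plunger: flat round mushroom head 40 mm across and 10 mm thick, by far the widest of the four: the pressure release. Top 84 mm above the bench at rest, as for all four; free space above it
- plunger_broad (a joint): push-pull plunger of plain steel in a round steel collar, one of four in a row on the valve block; the broad one, 40 mm across (pressure release); joint, m: 0 at rest, grows as it is pushed down, 0.008 at the bottom stop; a spring of about 0.56 N per mm (4.5 N at the bottom) brings it back to 0 when let go; negative when pulled up
- port_broad: the broad plunger's collar, 30 mm across, 10 mm high, with the plunger it carries; origin under its centre, on the block's top
- slim_top (a point): centre of the top of the slim plunger, round head 18 mm across; 84 mm above the bench; leave alone
- plunger_slim (a joint): push-pull plunger of plain steel in a round steel collar, one of four in a row on the valve block; the slim one; joint, m: 0 at rest, grows as it is pushed down, 0.008 at the bottom stop; a spring of about 0.56 N per mm (4.5 N at the bottom) brings it back to 0 when let go; negative when pulled up
- dome_top (a point): top of the domed plunger, ball head 23 mm across; 84 mm above the bench; leave alone
- plunger_dome (a joint): push-pull plunger of plain steel in a round steel collar, one of four in a row on the valve block; the domed one; joint, m: 0 at rest, grows as it is pushed down, 0.008 at the bottom stop; a spring of about 0.56 N per mm (4.5 N at the bottom) brings it back to 0 when let go; negative when pulled up
- square_top (a point): centre of the top of the square plunger, head 22 x 22 mm; 84 mm above the bench; leave alone
- plunger_square (a joint): push-pull plunger of plain steel in a round steel collar, one of four in a row on the valve block; the square one; joint, m: 0 at rest, grows as it is pushed down, 0.008 at the bottom stop; a spring of about 0.56 N per mm (4.5 N at the bottom) brings it back to 0 when let go; negative when pulled up
- gauge_base: black steel base fixed to the bench, 75 x 200 x 42 mm high (foot plate 100 x 220 mm); origin under its centre, long side along its y; the two gauges stand on it 110 mm apart along its y, either way round
- gauge_small: the smaller dial gauge, steel case 63 mm across, face up, fixed on the gauge base; origin under the centre of its stem, 42 mm above the bench; rim of the case 78 mm above the bench
- small_glass_top (a point): centre of the top of the small gauge's glass, 53 mm across, level, 84 mm above the bench and 6 mm above the rim
- glass_small (a joint): give of the small gauge's sprung glass, m: 0 at rest, grows as it is pushed down, about 0.8 N per mm after a first 0.2 N, 0.006 at its stop; springs back when let go
- gauge_large: the larger dial gauge, steel case 100 mm across, same make, same heights; origin under the centre of its stem; leave alone
- die_a: loose crimping die set standing on the bench, eight dark steel segments in a ring 66 mm across, 50 mm high; origin under its centre; leave alone
- fitting_a: loose brass hose fitting standing on end, 28 mm across at the foot, 58 mm high; origin under its centre; leave alone
- carton_a: loose open cardboard carton 100 x 100 x 65 mm with a die set in it; origin under its centre; leave alone
- die_b: loose crimping die set standing on the bench, eight dark steel segments in a ring 66 mm across, 50 mm high; origin under its centre; leave alone
- fitting_b: loose brass hose fitting standing on end, 28 mm across at the foot, 58 mm high; origin under its centre; leave alone
- fitting_c: loose brass hose fitting standing on end, 28 mm across at the foot, 58 mm high; origin under its centre; leave alone
- carton_b: loose open cardboard carton 100 x 100 x 65 mm with a die set in it; origin under its centre; leave alone

How it is judged:
By the outcome, as a careful person would: the job done as asked, in the order asked, and still so for the second after the job is handed in, with the robot touching nothing.
It also fails if it takes over 40 s, if anything falls off the work surface, if the arm or the gripper's body presses on something with over 40 N, if the wrist force passes 120 N, or if a joint passes its speed limit or range.

## Working session

There is one attempt and no reset: what is moved stays moved. The work goes in short steps, Python scripts to look and compute and a shell command to move; the robot and the scene stay as the last step left them, time stands still between calls to the robot, and variables do not carry over. Pictures are saved under pics/ and viewed, at most 10 in all, crops included, and the job is handed in when it is done.

```bash
mkdir -p pics; cat > h.py <<'E'
import numpy as np, cv2
from plant import robot
from scipy.spatial.transform import Rotation as R
def snap(n,f):
    s=robot.read_state(); c=robot.read_camera(n); cv2.imwrite('pics/'+f,c['color'][:,:,::-1])
    if 'pose' in c: P=np.array(c['pose'])
    else:
        T=np.eye(4);T[:3,:3]=R.from_rotvec(s['orientation']).as_matrix();T[:3,3]=s['tool_pos'];P=T@np.array(c['tool_from_camera'])
    np.savez('pics/'+f+'.npz',P=P,K=c['intrinsics']); return s
def pix(f,u,v,z):
    d=np.load('pics/'+f+'.npz');P=d['P'];r=P[:3,:3]@np.linalg.solve(d['K'],[u,v,1]);o=P[:3,3]
    return o+r*(z-o[2])/r[2]
def tool(p):
    "shift in tool axes from TCP to have fingertips at p"
    s=robot.read_state();M=R.from_rotvec(s['orientation']).as_matrix()
    return M.T@(np.array(p)-np.array(s['tool_pos']))-[0,0,.084]
E
python3 - <<'E'
from h import *
s=snap('top','top.png');snap('scene','scene.png')
print(s['t'],s['force'],s['orientation'],R.from_rotvec(s['orientation']).as_matrix().round(3),s['opening'])
E
```

```text
0.0 [0.42240605 1.20702504 0.60357857] [-3.11019716e+00 -4.30069848e-01  1.62075495e-04] [[ 0.962  0.271 -0.   ]
 [ 0.271 -0.962  0.002]
 [ 0.    -0.002 -1.   ]] 0.092935209711143
```

View pics/top.png

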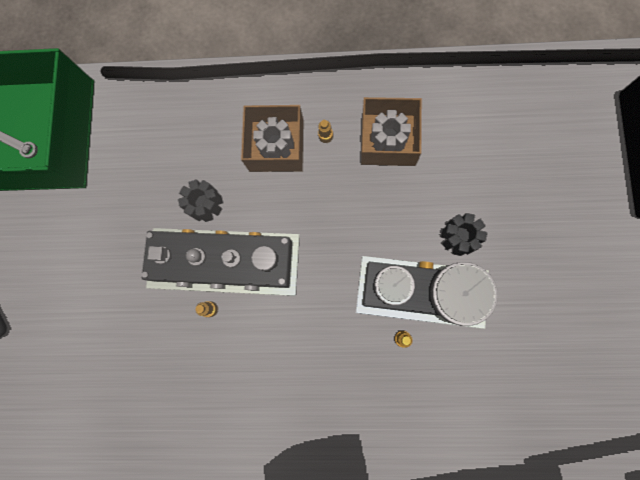

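View pics/scene.png

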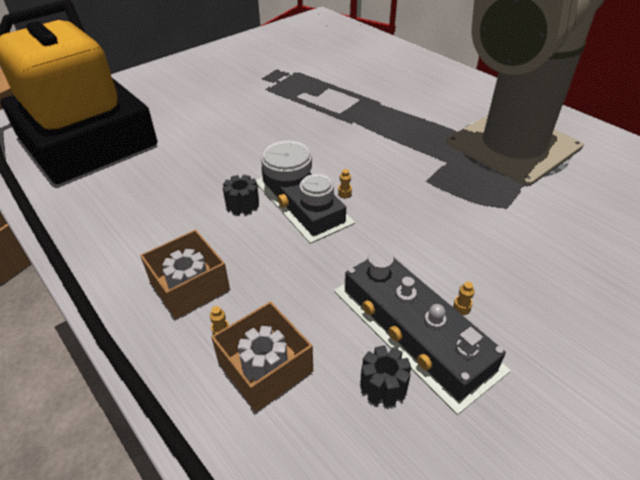

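The top view shows the broad plunger at the right end of the block, about (264,258). The small gauge is at about (395,285), with the large one to its right. I'll compute positions and close the fingers.

```bash
python3 - <<'E'
from h import *
for n,u,v in(('broad',264,258),('slim',231,257),('square',158,254),('small',395,285),('large',465,293)):
    p=pix('top.png',u,v,.084);print(n,p.round(4),tool(p).round(4))
E
python3 -m jog '0 0 0 0 0;0 0 0 0 0;0 0 0 0 0' 20
```

```text
broad [0.5384 0.1042 0.084 ] [ 0.5464 -0.5534  0.1348]
slim [0.5413 0.1581 0.084 ] [ 0.5638 -0.6046  0.1349]
square [0.5491 0.2792 0.084 ] [ 0.6041 -0.719   0.1351]
small [ 0.4909 -0.1037  0.084 ] [ 0.4442 -0.3663  0.1345]
large [ 0.4764 -0.2111  0.084 ] [ 0.4011 -0.2668  0.1343]
t: 0.35
tool_pos: [0.1628, -0.5774, 0.3025]
orientation: [-3.112, -0.43, 0.0]
force: [0.4, -0.3, 0.5]
opening: 0.077
gripper_force: 0.0
```

```bash
python3 -m jog '0 .024 -.0243 0 0;0 .024 -.0243 0 0;0 .024 -.0243 0 0;0 .024 -.0243 0 0;0 .024 -.0243 0 0;0 .024 -.0243 0 0;0 .024 -.0243 0 0;0 .024 -.0243 0 0;0 .024 -.0243 0 0;0 .024 -.0243 0 0'
python3 -m jog '0 .024 -.0243 0 0;0 .024 -.0243 0 0;0 .024 -.0243 0 0;0 .024 -.0243 0 0;0 .024 -.0243 0 0;0 .024 -.0243 0 0;0 .024 -.0243 0 0;0 .024 -.0243 0 0;0 .02 -.02 0 0;0 .01 -.01 0 0'
python3 -m jog '0 0 0 0 0;0 0 0 0 0;0 0 0 0 0'
python3 - <<'E'
from h import *
s=snap('wrist','w1.png');print(s['t'],s['force'],tool([.5384,.1042,.084]).round(4))
E
```

```text
t: 1.18
tool_pos: [0.3283, -0.277, 0.3029]
orientation: [3.112, 0.43, 0.001]
force: [1.0, -0.3, -0.2]
opening: 0.0109
gripper_force: 0.0
t: 2.02
tool_pos: [0.4816, 0.0006, 0.3028]
orientation: [-3.111, -0.434, -0.001]
force: [-0.0, -1.3, 0.5]
opening: 0.0001
gripper_force: 0.0
t: 2.27
tool_pos: [0.4804, -0.0028, 0.3027]
orientation: [3.112, 0.43, -0.001]
force: [0.3, -0.7, -0.4]
opening: 0.0005
gripper_force: 0.0
2.2667 [ 0.33799594 -0.68143795 -0.42095709] [ 0.085  -0.0876  0.1347]
```

View pics/w1.png

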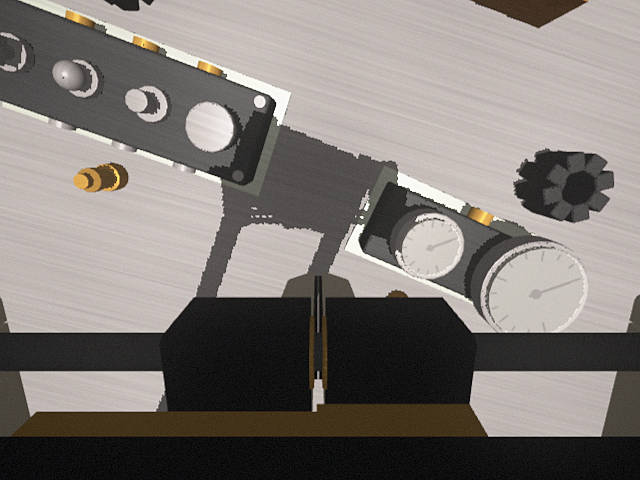

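The wrist view shows the broad head centred at about (211,127) and the small gauge's glass at about (430,246).

```bash
python3 - <<'E'
from h import *
for u,v in((211,127),(430,246)):
    p=pix('w1.png',u,v,.084);print(p.round(4),tool(p).round(4))
E
python3 -m jog '0 .024 -.024 .01 0;0 .024 -.024 .02 0;0 .024 -.024 .02 0;0 .013 -.015 .02 0;0 0 0 .02 0;0 0 0 .01 0;0 0 0 0 0;0 0 0 0 0;0 0 0 0 0'
python3 - <<'E'
from h import *
s=snap('wrist','w2.png');print(s['t'],s['force'],tool([.5384,.1042,.084]).round(4))
E
```

```text
[0.5372 0.1029 0.084 ] [ 0.0834 -0.0867  0.1347]
[ 0.4913 -0.1014  0.084 ] [-0.0159  0.0975  0.1347]
t: 3.07
tool_pos: [0.5395, 0.1035, 0.2043]
orientation: [3.112, 0.428, 0.003]
force: [0.4, -0.6, -0.2]
opening: 0.0006
gripper_force: 0.0
3.0667 [ 0.36675219 -0.64233913 -0.18563982] [-0.0014 -0.0009  0.0367]
```

View pics/w2.png

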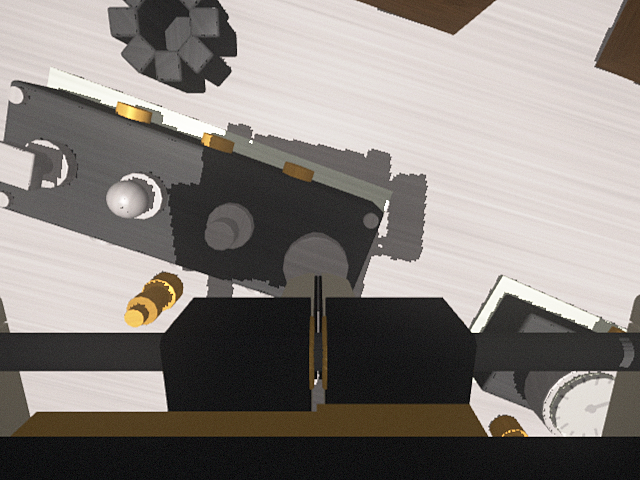

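Tips are centred over the broad head, seen at about (316,265) in shadow. I'll descend to just above it, then press in small steps.

```bash
python3 -m jog '0 -.0016 -.0005 .01 0;0 0 0 .01 0;0 0 0 .01 0;0 0 0 .003 0;0 0 0 .002 0;0 0 0 .002 0;0 0 0 .002 0;0 0 0 0 0'
python3 -m jog '0 0 0 .001 0;0 0 0 .001 0;0 0 0 0 0'
```

```text
t: 3.78
tool_pos: [0.5372, 0.1047, 0.1637]
orientation: [-3.112, -0.43, 0.0]
force: [-1.4, 0.0, 2.8]
opening: 0.0004
gripper_force: 1.3
t: 4.03
tool_pos: [0.5374, 0.1046, 0.162]
orientation: [-3.112, -0.43, -0.001]
force: [-2.9, 0.7, 3.6]
opening: 0.0002
gripper_force: 1.8
```

```bash
python3 -m jog '0 0 0 .001 0;0 0 0 .001 0;0 0 0 0 0'; python3 -m jog '0 0 0 .0005 0;0 0 0 0 0'
```

```text
t: 4.28
tool_pos: [0.5374, 0.1046, 0.1604]
orientation: [-3.112, -0.43, -0.001]
force: [-3.7, -0.3, 7.1]
opening: 0.0004
gripper_force: 3.7
t: 4.45
tool_pos: [0.5375, 0.1047, 0.1603]
orientation: [3.112, 0.43, 0.001]
force: [-5.4, -0.3, 11.1]
opening: 0.0006
gripper_force: 5.6
```

Bottomed: z has stopped and the force is rising. I'll ease slightly and hold about 1 s.

```bash
python3 -m jog '0 0 0 -.0003 0;0 0 0 0 0;0 0 0 0 0;0 0 0 0 0;0 0 0 0 0;0 0 0 0 0;0 0 0 0 0;0 0 0 0 0;0 0 0 0 0;0 0 0 0 0'
python3 -m jog '0 0 0 -.002 0;0 0 0 -.004 0;0 0 0 -.006 0;0 0 0 -.01 0;0 0 0 -.02 0;0 0 0 -.02 0;0 0 0 0 0;0 0 0 0 0'
python3 - <<'E'
from h import *
for p in([.4911,-.1025,.084],):print(tool(p).round(4))
E
```

```text
t: 5.28
tool_pos: [0.5375, 0.1047, 0.1604]
orientation: [3.112, 0.43, 0.001]
force: [-4.0, -0.3, 8.5]
opening: 0.0008
gripper_force: 4.5
t: 5.95
tool_pos: [0.5382, 0.1047, 0.2234]
orientation: [3.112, 0.43, 0.006]
force: [0.3, 0.7, 0.1]
opening: 0.0004
gripper_force: 0.0
[-0.102   0.1865  0.0552]
```

```bash
python3 -m jog '0 -.013 .0233 0 0;0 -.013 .0233 0 0;0 -.013 .0233 0 0;0 -.013 .0233 0 0;0 -.013 .0233 0 0;0 -.013 .0233 0 0;0 -.012 .0233 0 0;0 -.012 .0233 0 0;0 0 0 0 0;0 0 0 0 0'
python3 - <<'E'
from h import *
s=snap('wrist','w3.png');print(s['t'],s['force'],tool([.4911,-.1025,.084]).round(4))
snap('scene','s3.png');i=cv2.imread('pics/s3.png')[140:320,230:520];cv2.imwrite('pics/s3c.png',cv2.resize(i,None,fx=2.7,fy=2.7,interpolation=2))
E
```

```text
t: 6.78
tool_pos: [0.4888, -0.1033, 0.2204]
orientation: [-3.112, -0.426, 0.002]
force: [-0.6, -0.0, 0.3]
opening: 0.0008
gripper_force: 0.0
6.7833 [-0.61732138 -0.03906718  0.32222936] [0.0021 0.0008 0.0525]
```

View pics/s3c.png

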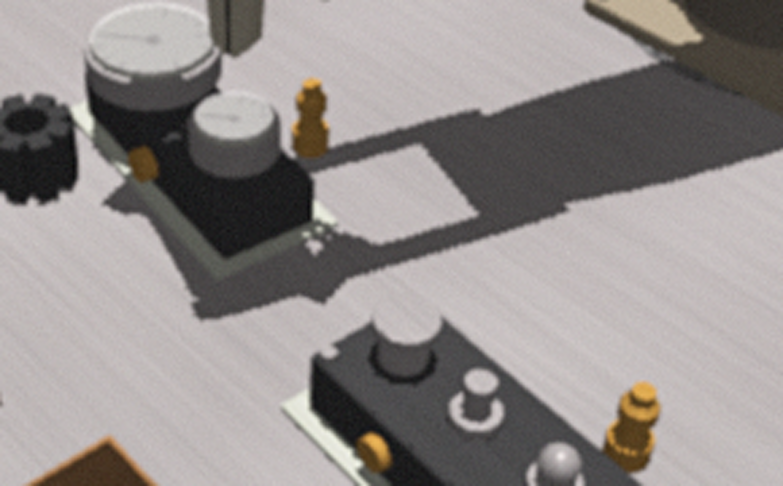

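View pics/w3.png

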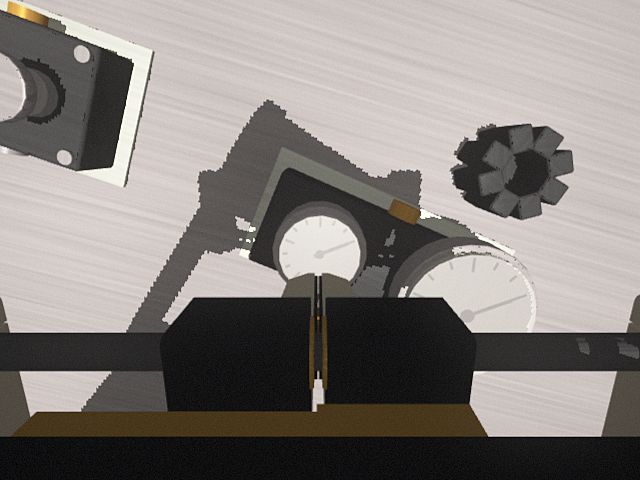

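The broad plunger is back up, and the small glass is centred at about (319,252) in the wrist view. Descending to just above it.

```bash
python3 - <<'E'
from h import *
print(pix('w3.png',319,252,.084),tool(pix('w3.png',319,252,.084)))
E
python3 -m jog '0 .002 .0008 .01 0;0 0 0 .015 0;0 0 0 .015 0;0 0 0 .005 0;0 0 0 .003 0;0 0 0 0 0;0 0 0 0 0;0 0 0 0 0'
```

```text
[ 0.49170872 -0.10263223  0.084     ] [0.00223745 0.00149635 0.05271609]
t: 7.55
tool_pos: [0.4923, -0.1027, 0.1744]
orientation: [3.111, 0.431, 0.002]
force: [-0.0, -0.7, -0.0]
opening: 0.0006
gripper_force: 0.0
```

```bash
python3 -m jog '0 0 0 .002 0;0 0 0 .002 0;0 0 0 .002 0;0 0 0 .001 0;0 0 0 0 0;0 0 0 0 0'; python3 -m jog '0 0 0 .001 0;0 0 0 0 0;0 0 0 0 0'
```

```text
t: 8.05
tool_pos: [0.4919, -0.1028, 0.1667]
orientation: [3.112, 0.43, 0.001]
force: [1.0, -0.7, 1.4]
opening: 0.0006
gripper_force: 0.8
t: 8.3
tool_pos: [0.4919, -0.1028, 0.1657]
orientation: [3.112, 0.43, 0.001]
force: [-0.3, 0.0, 1.6]
opening: 0.0005
gripper_force: 1.2
```

Light contact is confirmed: 1.6 N, about 2 mm of give. Withdrawing.

```bash
python3 -m jog '0 0 0 -.002 0;0 0 0 -.004 0;0 0 0 -.01 0;0 0 0 -.02 0;0 0 0 -.03 0;0 0 0 -.03 0;0 0 0 -.03 0;0 0 0 0 0;0 0 0 0 0;0 0 0 0 0'
python3 - <<'E'
from h import *
s=snap('top','t4.png');print(s['t'],s['force'],s['tool_pos'])
E
```

```text
t: 9.13
tool_pos: [0.4915, -0.1026, 0.2914]
orientation: [-3.112, -0.43, 0.0]
force: [0.2, -0.8, -0.4]
opening: 0.0005
gripper_force: 0.0
9.1333 [ 0.19979443 -0.78910544 -0.37396845] [ 0.49149629 -0.10262045  0.29142427]
```

View pics/t4.png

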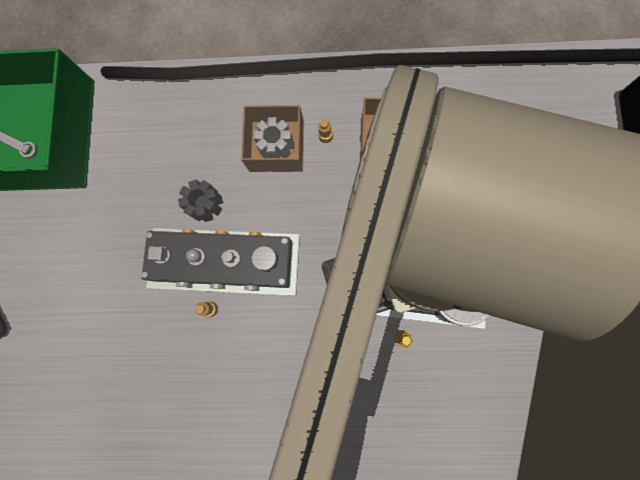

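The visible items are where they were, the broad plunger at (264,258) is up, and the arm is clear. Handing in.

```bash
python3 -c "from plant import robot;print(robot.close_job())"
```

```text
the job is handed in; nothing more can be done
None
```

I pressed the broad plunger to its stop (peak about 11 N), held it about 1 s and it sprang back up; I then touched the small gauge's glass at about 1.6 N, withdrew, and handed in the job at about 9 s.

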